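# Fill the wheel tube to the mark

### The arm

A 6-joint arm with a two-finger parallel gripper is mounted at the origin on the work surface. World frame = base frame: x ahead of the robot, y to its left, z up, the work surface at z = 0. Lengths are in mm, angles in degrees, forces in N, time in s.
With the tool pointing down it reaches from about 250 to 775 mm from the base axis. Payload 4 kg.
Tool frame: the origin (TCP) lies midway between the tips of the shut fingers; the grasp point (between the pads) lies 19 mm behind it; y points along the fingers, z is the direction in which the jaws open and shut, and the axes are right-handed (so a half turn about y gives the same grasp; the last joint's range is limited). The gripper opens to 94 mm and grips with 3 to 60 N. Pads are 16 mm wide; open, the fingers measure 119 mm over their backs; the gripper's body (75 mm by 177 mm) begins 78 mm behind the grasp point.
Start: joints at [-73.058, 4.996, 78.535, -0, 96.463, -5.907], TCP at [213.571, -506.861, 205.506] pointing down, gripper open.
Joint ranges: [-177.83, 177.83], [-43.37, 116.18], [15.69, 146.23], [-61.86, 241.86], [9.47, 152.12], [-147.06, 147.06]. Speed limits (degrees/s): [159.86, 159.86, 180, 180, 180, 180].

### API

Orientations are given as a 3x3 rotation matrix whose columns are the frame's x, y, z axes.
In Python, from cell import sensors, eyes, order gives the robot as it stands.
- The arm moves only by the shell command python3 -m jog 'ROWS' [FORCE]. ROWS is JSON, a list of rows, each a list of 3 entries, a list of its own where there are three numbers: the shift along the tool's x, y, z in mm, then the turn, a rotation vector about the tool's x, y, z in rad, then the finger opening in mm, from 0 to 94. A call has 1 to 8 rows; each row is the pose to reach, as a shift and turn from the pose commanded when the call began, along the tool's axes at that moment; what a row does not reach only later rows make up. A row lasts 1/10 s, in which the tool goes at most 50 mm and 8.59 degrees, less where a joint would pass 70% of its speed; a pose out of reach is approached as far as the arm can. A call with a gripper value outside its range is refused whole. The fingers move at their own pace and stop on an object; FORCE is the grip in N (left out, the last holds). Time passes only in rows, so rows that repeat a pose let the fingers close. It gives the time, the measured TCP pose, the force and the opening at its end, in the units of the state.
- sensors.get_state(): the state, without advancing time (a new reading comes with each control period).
- eyes.grab_frame(name): name is "scene" or "top" or "wrist"; returns a dict with "img" (384x512x3 uint8, red, green, blue), "intrinsics" (3x3 intrinsics, pixels), "R" (3x3) and "t" (3): a world point X has camera coordinates R X + t; the wrist camera has in their place "tool_from_camera" (4x4, takes a point from camera to tool coordinates, whose origin is the TCP and whose axes are the tool frame's). Camera axes: x right, y down, z forward; pixel columns grow to the right and rows downward; lengths in mm; the calibration is good to about 2 mm. A picture is of the moment at which its call begins: read the wrist's pose just before it. There is no depth.
- order.finish_job(): hands the job in, once; it reports no verdict.
The state is a dict: "clock": time; "joint_pos": joint angles; "joint_vel": joint speeds; "joint_torque": joint torques, N m; "eef_pos": TCP position; "orientation": TCP orientation; "wrist_force": force on the tool from outside, world axes, zero at the start; "moment": the same for the moment, N m; "width": finger opening in mm.
Only numpy, scipy, OpenCV 4.12 (cv2) and the standard library are available. Lean on these libraries where they do the work, as an engineer would, in place of code of your own. Each camera call takes 0.05 s, during which the arm holds its last target.

### The job

Fill the clear packing tube to its yellow mark for this order: drop the two orange wheels into it one after the other, so that they lie flat on top of each other and the top of the stack is level with the mark. Leave the black wheel where it lies.

Things in the scene. Friction and masses are not known exactly. Their poses are not given: they have to be found in the camera images.
- tube: Short clear upright tube, fixed, open at the top, on a blue 120 mm square foot. Origin: centre of the foot's underside, on the tube's axis; z up. 86 mm wide inside, 92 outside. Heights above the origin: inner floor 12 mm, fill mark (yellow ring round the outside) 72 mm, top edge 82 mm. Too narrow for open fingers: a wheel let go level and centred, its underside at the top edge, drops in flat.
- wheel_a: Orange solid plastic skate wheel with a white hub, a disc 52 mm in diameter and 30 mm thick, about 70 g, lying flat on the bench. Origin: centre of its underside; z is its axis, up.
- wheel_b: The second orange wheel, the same as wheel_a (52 mm in diameter, 30 mm thick). Origin: centre of its underside; z is its axis, up. Either one may go in first.
- black_wheel: Black, narrower wheel with a steel hub, 52 mm in diameter and 18 mm thick, lying flat on the bench; it does not belong to this order. Origin: centre of its underside; z is its axis, up.

How it is judged (in metres and radians):
On the way:
1. the first orange wheel lies flat on the tube's floor (((horizontal distance between wheel_a and tube below 0.018 m and angle between wheel_a's own z axis and vertical below 0.175 rad and linear speed of wheel_a below 0.02 m/s and z of wheel_a in the frame of tube between 0.006 and 0.018 m) or (horizontal distance between wheel_b and tube below 0.018 m and angle between wheel_b's own z axis and vertical below 0.175 rad and linear speed of wheel_b below 0.02 m/s and z of wheel_b in the frame of tube between 0.006 and 0.018 m))), for 0.2 s.
At the end, for the whole second after the job is handed in: Both orange wheels lie in the tube, released and at rest, within 18 mm of its axis and flat within 10 degrees: one on the inner floor and the other on top of it (each within 6 mm of its proper height), so the top of the stack is within 6 mm of the yellow mark (horizontal distance between each of wheel_a, wheel_b and tube below 0.018 m and angle between each of wheel_a, wheel_b's own z axis and vertical below 0.175 rad and linear speed of each of wheel_a, wheel_b below 0.02 m/s and ((z of wheel_a in the frame of tube between 0.006 and 0.018 m and z of wheel_b in the frame of tube between 0.036 and 0.048 m) or (z of wheel_b in the frame of tube between 0.006 and 0.018 m and z of wheel_a in the frame of tube between 0.036 and 0.048 m))); the robot touches nothing.
It fails at once if the black wheel is moved more than 30 mm (distance of black_wheel from where it was at the start of the episode above 0.03 m).
It also fails if it takes over 51 s, if anything falls off the work surface, if the arm or the gripper's body presses on something with over 40 N, if the wrist force passes 120 N, or if a joint passes its speed limit or range.

## Working session

There is one attempt and no reset: what is moved stays moved. The work goes in short steps, Python scripts to look and compute and a shell command to move; the robot and the scene stay as the last step left them, time stands still between calls to the robot, and variables do not carry over. Pictures are saved under pics/ and viewed, and the job is handed in when it is done.

```bash
mkdir -p pics; ls; python3 - <<'E'
from cell import sensors, eyes
import cv2, numpy as np
s=sensors.get_state()
for k,v in s.items(): print(k,np.round(v,3).tolist())
for n in ("scene","top"):
    f=eyes.grab_frame(n); cv2.imwrite(f"pics/{n}0.png",f["img"][:,:,::-1])
    print(n,f["intrinsics"],f["R"],f["t"])
    np.savez(f"pics/{n}0.npz",img=f["img"],K=f["intrinsics"],R=f["R"],t=f["t"])
E
```

```text
pics
clock 0.0
joint_pos [-73.057, 5.04, 78.624, -0.001, 96.462, -5.908]
joint_vel [0.057, -0.0, 0.013, 0.041, -0.083, -0.032]
joint_torque [-0.0, -34.018, -30.243, 0.072, 0.033, -0.0]
eef_pos [213.403, -506.321, 204.298]
orientation [[-0.922, -0.001, 0.388], [-0.388, 0.002, -0.922], [-0.0, -1.0, -0.002]]
wrist_force [0.79, -0.039, 0.091]
moment [0.017, -0.013, -0.026]
width 93.824
scene [[471.95771652   0.         259.61221225]
 [  0.         471.95771652 191.24492072]
 [  0.           0.           1.        ]] [[-0.0527933   0.99856062  0.00946379]
 [ 0.53946146  0.0364936  -0.84121909]
 [-0.84035362 -0.03930538 -0.54061158]] [  44.76124626 -255.41249252 1411.77083719]
top [[479.30267917   0.         254.18913991]
 [  0.         479.30267917 198.32014725]
 [  0.           0.           1.        ]] [[ 0.00239725 -0.99999563 -0.00173091]
 [-0.99928832 -0.00233039 -0.03764865]
 [ 0.03764445  0.00181993 -0.99928954]] [  -8.50028088  531.28348515 1260.51398832]
```

View pics/scene0.png

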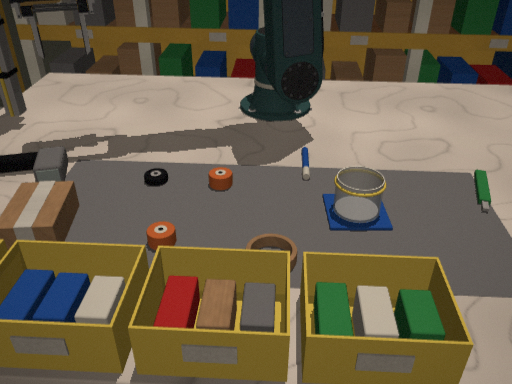

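View pics/top0.png

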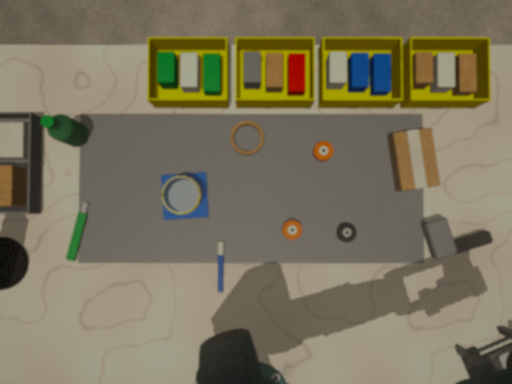

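Scene view: orange wheels at about (220,178) and (161,236), black wheel at (156,177), tube at (360,200). Top view: orange wheels at (323,151) and (292,230), black at (346,232), blue foot at (185,195). Next I'll measure them.

```bash
cat > h.py <<'E'
import numpy as np, cv2
def ray(K,R,t,uv,z):
    d=R.T@np.linalg.inv(K)@np.array([uv[0],uv[1],1.]); c=-R.T@t
    return c+d*(z-c[2])/d[2]
def proj(K,R,t,X):
    p=K@(R@np.asarray(X,float)+t); return p[:2]/p[2]
def blobs(img,lo,hi,mina=30):
    hsv=cv2.cvtColor(img,cv2.COLOR_RGB2HSV); m=cv2.inRange(hsv,lo,hi)
    m=cv2.morphologyEx(m,cv2.MORPH_CLOSE,np.ones((5,5)))
    n,l,st,c=cv2.connectedComponentsWithStats(m)
    return [(c[i],st[i]) for i in range(1,n) if st[i][4]>=mina]
E
python3 - <<'E'
from h import *
np.set_printoptions(precision=1,suppress=True)
for n in("top","scene"):
    d=np.load(f"pics/{n}0.npz"); K,R,t,img=d["K"],d["R"],d["t"],d["img"]
    for name,lo,hi,z in(("orange",(5,170,120),(16,255,255),30),("blue",(100,150,60),(125,255,255),6),("black",(0,0,0),(180,255,60),18)):
        for c,st in blobs(img,lo,hi,60):
            print(n,name,c,st,ray(K,R,t,(st[0]+st[2]/2-.5,st[1]+st[3]/2-.5),z)[:2])
    X=ray(K,R,t,(0,0),0)
    if n=="top":
        big=cv2.resize(img[125:260,140:370],None,fx=3.4,fy=3.4,interpolation=cv2.INTER_CUBIC)
    else: big=cv2.resize(img[150:280,130:400],None,fx=2.9,fy=2.9,interpolation=cv2.INTER_CUBIC)
    cv2.imwrite(f"pics/{n}0z.png",big[:,:,::-1])
E
```

```text
top orange [296.5  71.8] [288  54  17  37 123] [ 863.9 -116.6]
top orange [322.7 150.5] [314 141  19  19 194] [ 657.6 -187.1]
top orange [291.7 229.1] [283 220  18  19 181] [ 450.9 -104.6]
top blue [370.3  72.1] [ 350   54   41   40 1374] [ 867.5 -317.3]
top blue [194.3 203.6] [165 174  42  44 307] [538.5 175.5]
top black [352.7  80.2] [348  57  18  35 126] [ 862.4 -278.5]
top black [372.8  78.5] [370  57  17  38 127] [ 858.5 -335.6]
top black [172.8  77.2] [161  58  17  30 141] [865.5 220.2]
top black [251.6  85. ] [245  83  14   5  69] [832.4   0.6]
top black [ 27.9 168.2] [   0  114   42   99 2071] [623.  610.7]
top black [ 78.6 131.8] [ 64 116  27  30 481] [709.7 462.7]
top black [ 56.  123.6] [ 51 118  10  12  76] [728.3 520. ]
top black [345.4 231.3] [337 223  18  18 154] [ 444.4 -247.3]
top black [471.6 240.9] [455 232  35  21 395] [ 417.7 -578.8]
top black [ 11.4 262. ] [   0  237   28   52 1145] [361.1 623.7]
top black [232.7 361. ] [ 197  329   82   55 3144] [120.3  35.2]
top black [505.5 333.2] [499 328  13  12  77] [ 180.3 -661.2]
top black [486.7 367.5] [ 458  343   54  
[... 1400 characters left out ...]
  811.4]
scene black [ 63.3 166.1] [ 59 150   9  31 165] [ 423.4 -466.8]
scene black [ 17.8 162.5] [  0 152  38  29 655] [ 434.7 -563.8]
scene black [155.5 176.9] [144 168  24  19 373] [ 460.9 -246.9]
scene black [477.9 194.6] [474 173  14  40  95] [476.5 441.5]
scene black [ 65.9 215.7] [ 53 184  25  57 645] [ 602.2 -389.5]
scene black [ 39.9 297.7] [ 24 271  32  49 277] [ 820.4 -340.7]
scene black [ 77.2 301.3] [ 65 276  25  46 321] [ 824.1 -280.6]
scene black [315.8 313.3] [314 288   5  46 153] [826.  83.]
scene black [406.3 322.1] [395 291  51  49 512] [825.4 236.6]
scene black [233.2 316.1] [231 300   5  29  76] [840.4 -39.9]
scene black [257.5 328.2] [241 326  33   5 122] [864.6  -3. ]
```

View pics/top0z.png

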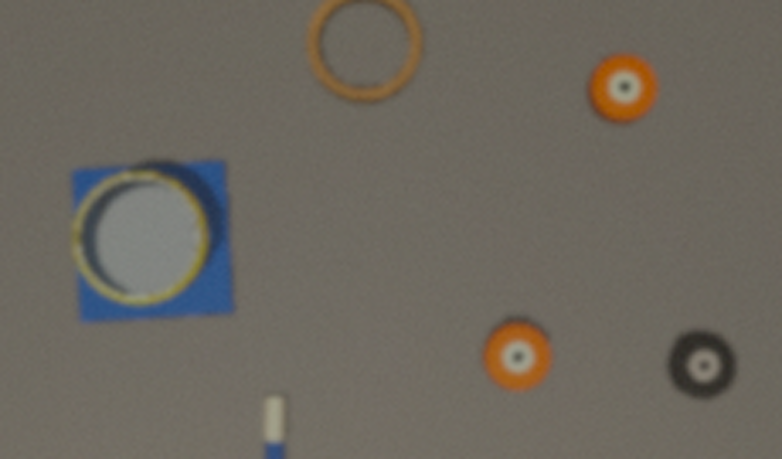

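View pics/scene0z.png

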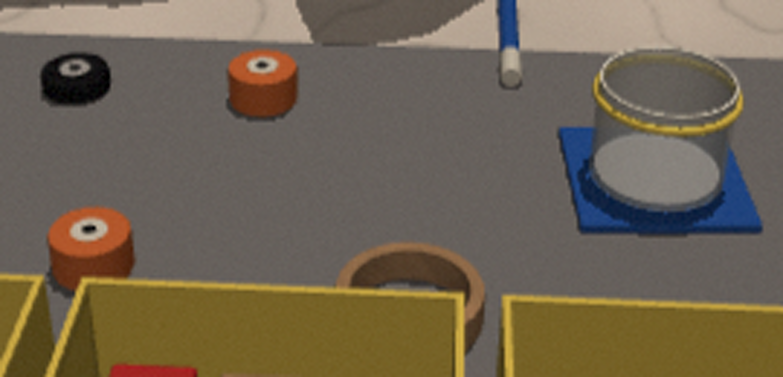

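```bash
python3 - <<'E'
from h import *
np.set_printoptions(precision=1,suppress=True)
d=np.load("pics/top0.npz"); K,R,t,img=d["K"],d["R"],d["t"],d["img"]
f=lambda u,v,s,u0,v0:((u+.5)/s-.5+u0,(v+.5)/s-.5+v0)
g=lambda u,v:f(u,v,3.4,140,125)
print("foot",[ray(K,R,t,g(*p),6)[:2] for p in((72,171),(226,160),(234,313),(81,322),(153.2,241.5))])
print("ring",[ray(K,R,t,g(*p),77)[:2] for p in((140.5,237),(72,237),(209,237),(141,171),(141,304))])
print("hubs",[ray(K,R,t,g(*p),z)[:2] for p,z in(((518,356),30),((625,87),30),((703,365),18))])
d=np.load("pics/scene0.npz"); K,R,t,img=d["K"],d["R"],d["t"],d["img"]
s=lambda u,v:f(u,v,2.9,130,150)
print("scene ring",ray(K,R,t,s(668,96),72)[:2],"top",ray(K,R,t,s(667.5,83),82)[:2],"hubs",[ray(K,R,t,s(*p),z)[:2] for p,z in(((262,65),30),((89,229),30),((74,68),18))])
# yellow ellipse in scene
E
```

```text
foot [array([593.2, 241.7]), array([602.1, 121.1]), array([482.3, 114.1]), array([475. , 233.5]), array([538.1, 177.6])]
ring [array([538.3, 176.6]), array([538.2, 227.2]), array([538.4, 126. ]), array([587.2, 176.6]), array([488.8, 175.8])]
hubs [array([ 450. , -105.9]), array([ 657. , -188.4]), array([ 443.1, -249.7])]
scene ring [543.5 176.9] top [543.5 175.4] hubs [array([ 450.6, -107.1]), array([ 657.9, -189.4]), array([ 444.6, -251.5])]
```

```bash
cat >> h.py <<'E'
def delta(target,pos=None):
    from cell import sensors
    s=sensors.get_state(); R=np.array(s["orientation"]); p=np.array(s["eef_pos"]) if pos is None else np.array(pos)
    print("clock",s["clock"],"pos",np.round(s["eef_pos"],1),"F",np.round(s["wrist_force"],1),"w",round(s["width"],1))
    print("tool delta",np.round(R.T@(np.array(target)-p),1), "y axis",np.round(R[:,1],3),"z",np.round(R[:,2],3))
E
python3 -c "
from h import *
delta((450.5,-106,130),(213.571,-506.861,205.506))"
```

```text
clock 0.1 pos [ 213.4 -506.4  204.4] F [-0.3  0.4 -0.3] w 94.0
tool delta [-374.    76.1 -277.2] y axis [-0.001  0.002 -1.   ] z [ 0.388 -0.922 -0.002]
```

```bash
python3 -m jog '[[[-40,8,-30],[0,0,0],94],[[-80,16,-60],[0,0,0],94],[[-120,24,-90],[0,0,0],94],[[-155,32,-115],[0,0,0],94],[[-190,40,-140],[0,0,0],94],[[-225,47,-167],[0,0,0],94],[[-260,54,-193],[0,0,0],94],[[-295,62,-219],[0,0,0],94]]' 25
python3 -m jog '[[[-20,4,-15],[0,0,0],94],[[-45,8,-33],[0,0,0],94],[[-65,11,-48],[0,0,0],94],[[-79,14,-58],[0,0,0],94],[[-79,14,-58],[0,0,0],94],[[-79,14,-58],[0,0,0],94],[[-79,14,-58],[0,0,0],94]]'
python3 - <<'E'
from h import *
from cell import eyes
delta((450.5,-106,130))
f=eyes.grab_frame("wrist"); cv2.imwrite("pics/w1.png",f["img"][:,:,::-1]); print(f["intrinsics"],f["tool_from_camera"])
E
```

```text
clock: 0.9
eef_pos: [400.8, -188.7, 143.0]
orientation: [[-0.922, 0.0, 0.388], [-0.388, -0.0, -0.922], [-0.0, -1.0, 0.0]]
wrist_force: [0.4, -0.2, 0.8]
width: 94.0
clock: 1.6
eef_pos: [450.3, -107.1, 129.5]
orientation: [[-0.922, -0.0, 0.387], [-0.387, -0.0, -0.922], [0.0, -1.0, 0.0]]
wrist_force: [0.6, 0.2, -0.2]
width: 93.8
clock 1.6 pos [ 450.3 -107.1  129.5] F [ 0.6  0.2 -0.2] w 93.8
tool delta [-0.6 -0.5 -1. ] y axis [-0. -0. -1.] z [ 0.387 -0.922  0.   ]
[[328.4116999    0.         255.50094483]
 [  0.         328.4116999  186.91383976]
 [  0.           0.           1.        ]] [[ 1.39503492e-03  9.73381905e-01  2.29184906e-01 -6.51947042e+01]
 [ 7.78248449e-04 -2.29186117e-01  9.73382308e-01 -1.79396367e+02]
 [ 9.99998724e-01 -1.17953952e-03 -1.07725559e-03  1.27996874e+00]
 [ 0.00000000e+00  0.00000000e+00  0.00000000e+00  1.00000000e+00]]
```

View pics/w1.png

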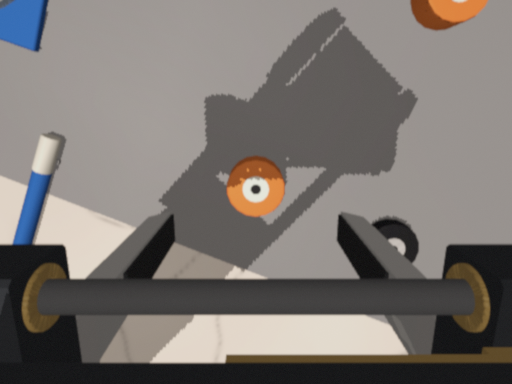

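Wrist view: wheel hub at (256,189), between the open fingers. The black wheel is at (395,243), beyond the right finger.

```bash
cat >> h.py <<'E'
def wristpt(uv,z,f,s):
    R=np.array(s["orientation"]);p=np.array(s["eef_pos"]);T=np.array(f["tool_from_camera"])
    c=R@T[:3,3]+p; d=R@T[:3,:3]@np.linalg.inv(f["intrinsics"])@np.array([uv[0],uv[1],1.])
    return c+d*(z-c[2])/d[2]
E
python3 - <<'E'
from h import *
from cell import eyes,sensors
s=sensors.get_state();f=eyes.grab_frame("wrist")
for uv,z in(((256,189),30),((395,243),18)):
    print(wristpt(uv,z,f,s))
p=wristpt((256,189),30,f,s); delta((p[0],p[1],5))
E
```

```text
[ 448.67183428 -109.50015894   30.        ]
[ 448.25273194 -252.57391637   18.        ]
clock 1.7 pos [ 450.4 -107.3  129.7] F [ 0.2 -0.5  0.3] w 93.9
tool delta [  2.4 124.7   1.3] y axis [ 0. -0. -1.] z [ 0.387 -0.922  0.001]
```

```bash
python3 -m jog '[[[1,40,0],[0,0,0],94],[[1,75,0],[0,0,0],94],[[1,100,0],[0,0,0],94],[[1,117,0],[0,0,0],94],[[1,124,0],[0,0,0],94],[[1,124,0],[0,0,0],94],[[1,124,0],[0,0,0],50],[[1,124,0],[0,0,0],40]]' 25
python3 -m jog '[[[0,0,0],[0,0,0],40],[[0,0,0],[0,0,0],40],[[0,0,0],[0,0,0],40],[[0,0,0],[0,0,0],40]]' 25
```

```text
clock: 2.5
eef_pos: [450.9, -107.3, 7.0]
orientation: [[-0.922, 0.003, 0.388], [-0.388, -0.001, -0.922], [-0.002, -1.0, 0.002]]
wrist_force: [-0.3, 0.1, -0.6]
width: 81.2
clock: 2.9
eef_pos: [449.9, -106.8, 5.7]
orientation: [[-0.921, 0.0, 0.388], [-0.388, -0.0, -0.921], [-0.0, -1.0, 0.0]]
wrist_force: [0.2, -0.2, 1.4]
width: 51.3
```

```bash
python3 -m jog '[[[0,0,0],[0,0,0],40],[[0,0,0],[0,0,0],40],[[0,-15,0],[0,0,0],40],[[0,-45,0],[0,0,0],40],[[0,-80,0],[0,0,0],40],[[0,-115,0],[0,0,0],40],[[0,-135,0],[0,0,0],40],[[0,-135,0],[0,0,0],40]]' 25
python3 -c "
from h import *
delta((540.5,176.5,140))"
```

```text
clock: 3.7
eef_pos: [451.8, -107.5, 143.8]
orientation: [[-0.921, 0.007, 0.388], [-0.388, -0.002, -0.921], [-0.005, -1.0, 0.005]]
wrist_force: [0.0, -0.9, -0.4]
width: 51.4
clock 3.7 pos [ 451.8 -107.5  143.8] F [ 0.  -0.9 -0.4] w 51.4
tool delta [-192.     3.7 -227.2] y axis [ 0.007 -0.002 -1.   ] z [ 0.388 -0.921  0.005]
```

```bash
python3 -m jog '[[[-16,0,-19],[0,0,0],40],[[-42,0,-49],[0,0,0],40],[[-70,0,-82],[0,0,0],40],[[-98,0,-115],[0,0,0],40],[[-126,0,-148],[0,0,0],40],[[-154,0,-181],[0,0,0],40],[[-178,0,-208],[0,0,0],40],[[-193,0,-226],[0,0,0],40]]' 25
python3 -m jog '[[[0,0,0],[0,0,0],40],[[0,0,0],[0,0,0],40],[[0,0,0],[0,0,0],40],[[0,0,0],[0,0,0],40],[[0,0,0],[0,0,0],40]]' 25
python3 - <<'E'
from h import *
from cell import eyes
delta((540.5,176.5,92))
for n in("scene","wrist"):
    f=eyes.grab_frame(n)["img"]; 
    if n=="scene": f=cv2.resize(f[80:260,260:440],None,fx=3,fy=3)
    cv2.imwrite(f"pics/{n}2.png",f[:,:,::-1])
E
```

```text
clock: 4.5
eef_pos: [538.9, 178.8, 137.4]
orientation: [[-0.921, -0.004, 0.39], [-0.39, -0.0, -0.921], [0.004, -1.0, -0.001]]
wrist_force: [1.0, -0.6, -0.2]
width: 52.1
clock: 5.0
eef_pos: [539.7, 175.4, 140.5]
orientation: [[-0.922, 0.0, 0.387], [-0.387, -0.0, -0.922], [-0.0, -1.0, 0.0]]
wrist_force: [-0.2, 0.1, -0.8]
width: 51.6
clock 5.0 pos [539.7 175.4 140.5] F [-0.2  0.1 -0.8] w 51.6
tool delta [-1.1 48.5 -0.7] y axis [ 0. -0. -1.] z [ 0.387 -0.922  0.   ]
```

View pics/scene2.png

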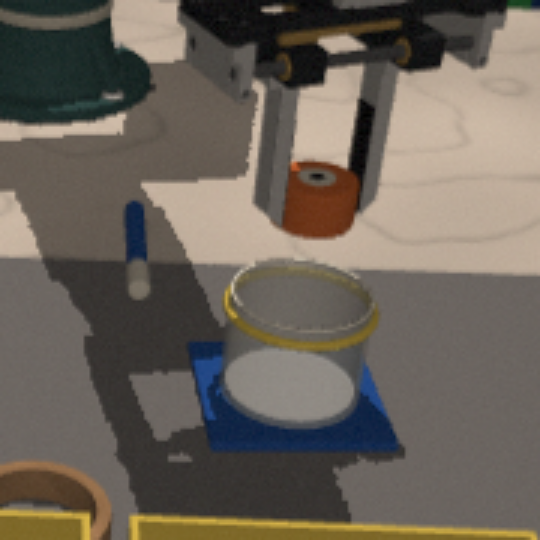

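View pics/wrist2.png

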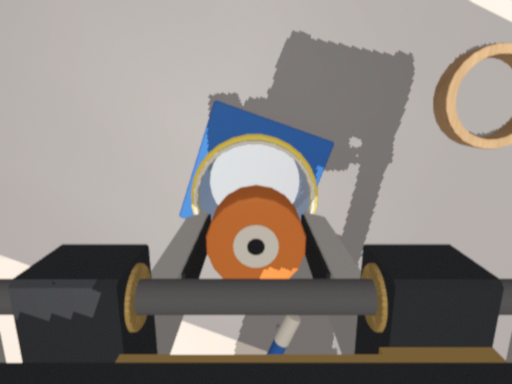

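```bash
python3 - <<'E'
from h import *
from cell import eyes,sensors
s=sensors.get_state();f=eyes.grab_frame("wrist"); g=eyes.grab_frame("scene")
u=np.array(s["orientation"])[:,0]
a=wristpt((255,136),72,f,s); print("ring far centre est",a[:2]+47*u[:2]*np.sign(0-u[:2]@ (a[:2]-s["eef_pos"][:2])))
for v in((192,193),(318,195)): print("side",wristpt(v,72,f,s)[:2])
for z in(160,165,170): print(z,ray(g["intrinsics"],g["R"],g["t"],(259.7+318/3,79.7+177/3),z)[:2], wristpt((256,246),z,f,s)[:2])
E
```

```text
ring far centre est [539.16950947 174.71540318]
side [522.90721957 221.23689357]
side [559.37460686 129.95545447]
160 [530.92725592 178.04480405] [536.44379888 172.90140374]
165 [541.18156691 176.00929285] [538.44050783 173.74265791]
170 [551.4358779  173.97378164] [540.43721679 174.58391208]
```

```bash
python3 -m jog '[[[0,20,0],[0,0,0],40],[[0,38,0],[0,0,0],40],[[0,48,0],[0,0,0],40],[[0,49,0],[0,0,0],40],[[0,49,0],[0,0,0],40],[[0,49,0],[0,0,0],40],[[0,49,0],[0,0,0],40],[[0,49,0],[0,0,0],40]]'
python3 -m jog '[[[0,0,0],[0,0,0],94],[[0,0,0],[0,0,0],94],[[0,0,0],[0,0,0],94],[[0,0,0],[0,0,0],94],[[0,0,0],[0,0,0],94]]'
python3 -m jog '[[[0,-20,0],[0,0,0],94],[[0,-45,0],[0,0,0],94],[[0,-65,0],[0,0,0],94],[[0,-65,0],[0,0,0],94],[[0,-65,0],[0,0,0],94],[[0,-65,0],[0,0,0],94]]'
python3 - <<'E'
from h import *
from cell import eyes
delta((657.5,-189,140))
for n in("scene","wrist"):
    f=eyes.grab_frame(n)["img"]; 
    if n=="scene": f=cv2.resize(f[80:260,260:440],None,fx=3,fy=3)
    cv2.imwrite(f"pics/{n}3.png",f[:,:,::-1])
E
```

```text
clock: 6.0
eef_pos: [540.3, 176.6, 92.3]
orientation: [[-0.922, 0.002, 0.388], [-0.388, 0.0, -0.922], [-0.002, -1.0, 0.0]]
wrist_force: [0.4, 0.0, -1.0]
width: 51.7
clock: 6.5
eef_pos: [539.9, 176.4, 91.5]
orientation: [[-0.922, 0.0, 0.388], [-0.388, -0.0, -0.922], [-0.0, -1.0, 0.0]]
wrist_force: [0.8, 0.5, 1.0]
width: 88.5
clock: 7.1
eef_pos: [539.0, 176.3, 154.7]
orientation: [[-0.922, -0.003, 0.388], [-0.388, -0.001, -0.922], [0.003, -1.0, -0.0]]
wrist_force: [-0.5, -0.9, -0.6]
width: 94.2
clock 7.1 pos [539.  176.3 154.7] F [-0.5 -0.9 -0.6] w 94.2
tool delta [ 32.6  14.6 382.6] y axis [-0.003 -0.001 -1.   ] z [ 0.388 -0.922 -0.   ]
```

View pics/scene3.png

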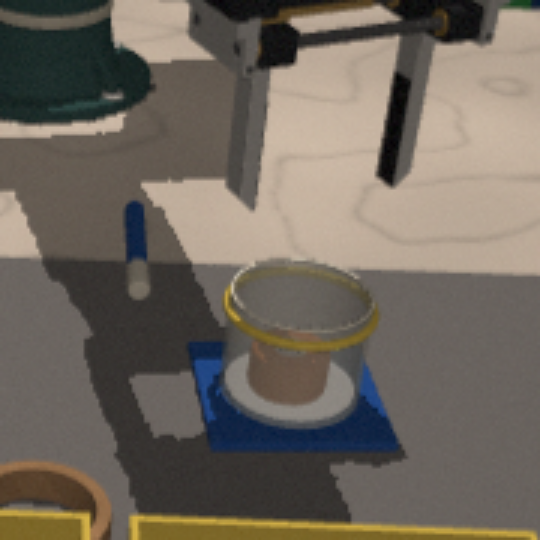

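View pics/wrist3.png

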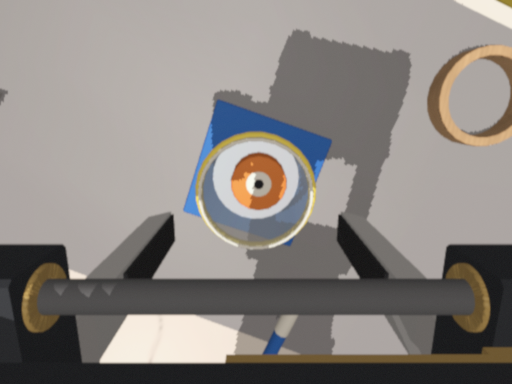

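Scene and wrist views agree: the first wheel lies flat on the floor. In the wrist view its hub is at (259,183), nearly centred in the tube. Now the second wheel.

```bash
python3 -m jog '[[[1,0,20],[0,0,0],94],[[5,0,55],[0,0,0],94],[[8,0,92],[0,0,0],94],[[11,0,130],[0,0,0],94],[[14,0,168],[0,0,0],94],[[18,2,206],[0,0,0],94],[[21,6,244],[0,0,0],94],[[24,10,282],[0,0,0],94]]'
python3 -m jog '[[[3,4,38],[0,0,0],94],[[6,8,70],[0,0,0],94],[[8,12,92],[0,0,0],94],[[9,14,100],[0,0,0],94],[[9,14,100],[0,0,0],94],[[9,14,100],[0,0,0],94],[[9,14,100],[0,0,0],94]]'
python3 - <<'E'
from h import *
from cell import eyes,sensors
delta((657.5,-189,5))
s=sensors.get_state()
f=eyes.grab_frame("wrist"); cv2.imwrite("pics/w4.png",f["img"][:,:,::-1])
c=[b for b in blobs(f["img"],(5,170,120),(16,255,255),300)]
for b,st in c: print(b,st,wristpt((b[0],b[1]),30,f,s))
E
```

```text
clock: 8.0
eef_pos: [627.1, -94.1, 145.2]
orientation: [[-0.922, -0.002, 0.388], [-0.388, 0.0, -0.922], [0.001, -1.0, -0.001]]
wrist_force: [0.1, 0.9, 0.4]
width: 94.0
clock: 8.7
eef_pos: [657.9, -186.8, 133.1]
orientation: [[-0.921, 0.001, 0.39], [-0.39, 0.0, -0.921], [-0.001, -1.0, 0.0]]
wrist_force: [0.1, -0.9, 0.3]
width: 93.8
clock 8.7 pos [ 657.9 -186.8  133.1] F [ 0.1 -0.9  0.3] w 93.8
tool delta [  1.3 128.1   1.9] y axis [ 0.001  0.    -1.   ] z [ 0.39  -0.921  0.   ]
[259.03429603 185.85860409] [ 231  160   56   55 1662] [ 659.20686383 -190.67380866   30.        ]
```

View pics/w4.png

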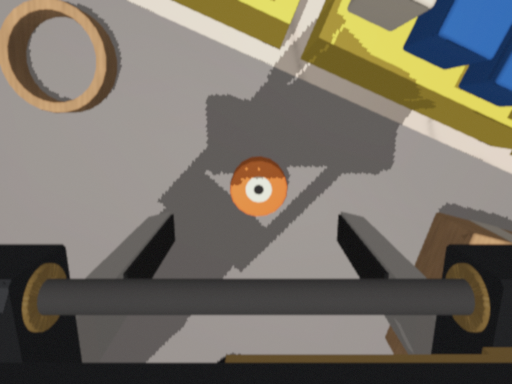

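Wrist view: the second wheel's hub is at (259,189), centred between the fingers, and the box and bins are clear of the descent.

```bash
python3 -m jog '[[[1,40,2],[0,0,0],94],[[1,75,2],[0,0,0],94],[[1,105,2],[0,0,0],94],[[1,121,2],[0,0,0],94],[[1,128,2],[0,0,0],94],[[1,128,2],[0,0,0],94],[[1,128,2],[0,0,0],50],[[1,128,2],[0,0,0],40]]' 25
python3 -m jog '[[[0,0,0],[0,0,0],40],[[0,0,0],[0,0,0],40],[[0,0,0],[0,0,0],40],[[0,0,0],[0,0,0],40],[[0,0,0],[0,0,0],40],[[0,0,0],[0,0,0],40]]' 25
```

```text
clock: 9.55
eef_pos: [659.1, -191.1, 7.0]
orientation: [[-0.921, 0.004, 0.388], [-0.388, -0.002, -0.921], [-0.003, -1.0, 0.003]]
wrist_force: [0.7, 0.7, 0.9]
width: 81.6
clock: 10.15
eef_pos: [657.6, -190.6, 4.7]
orientation: [[-0.922, 0.0, 0.388], [-0.388, -0.0, -0.922], [-0.0, -1.0, 0.0]]
wrist_force: [-0.1, 1.7, 1.2]
width: 51.7
```

```bash
python3 -m jog '[[[0,-15,0],[0,0,0],40],[[0,-45,0],[0,0,0],40],[[0,-80,0],[0,0,0],40],[[0,-115,0],[0,0,0],40],[[0,-135,0],[0,0,0],40],[[0,-135,0],[0,0,0],40]]' 25
python3 -m jog '[[[-1,0,-15],[0,0,0],40],[[-4,0,-45],[0,0,0],40],[[-8,0,-85],[0,0,0],40],[[-11,0,-125],[0,0,0],40],[[-14,0,-165],[0,0,0],40],[[-18,0,-205],[0,0,0],40],[[-21,0,-245],[0,0,0],40],[[-25,0,-285],[0,0,0],40]]' 25
python3 -m jog '[[[-3,0,-38],[0,0,0],40],[[-6,0,-70],[0,0,0],40],[[-8,0,-90],[0,0,0],40],[[-9,0,-98],[0,0,0],40],[[-9,0,-98],[0,0,0],40],[[-9,0,-98],[0,0,0],40],[[-9,0,-98],[0,0,0],40],[[-9,0,-98],[0,0,0],40]]' 25
python3 - <<'E'
from h import *
from cell import eyes
delta((540,176,91))
for n in("scene","wrist"):
    f=eyes.grab_frame(n)["img"]; 
    if n=="scene": f=cv2.resize(f[80:260,260:440],None,fx=3,fy=3)
    cv2.imwrite(f"pics/{n}5.png",f[:,:,::-1])
E
```

```text
clock: 10.75
eef_pos: [660.0, -191.5, 145.7]
orientation: [[-0.921, 0.009, 0.388], [-0.388, -0.004, -0.922], [-0.007, -1.0, 0.007]]
wrist_force: [0.3, -0.1, -0.3]
width: 51.4
clock: 11.55
eef_pos: [566.9, 83.9, 136.5]
orientation: [[-0.921, -0.005, 0.389], [-0.389, 0.0, -0.921], [0.005, -1.0, -0.002]]
wrist_force: [0.4, 1.1, 0.1]
width: 51.3
clock: 12.35
eef_pos: [540.5, 174.5, 139.3]
orientation: [[-0.922, -0.0, 0.387], [-0.387, -0.0, -0.922], [0.0, -1.0, 0.0]]
wrist_force: [-0.3, -0.2, -1.8]
width: 51.5
clock 12.35 pos [540.5 174.5 139.3] F [-0.3 -0.2 -1.8] w 51.5
tool delta [-0.1 48.3 -1.6] y axis [-0. -0. -1.] z [ 0.387 -0.922  0.   ]
```

View pics/scene5.png

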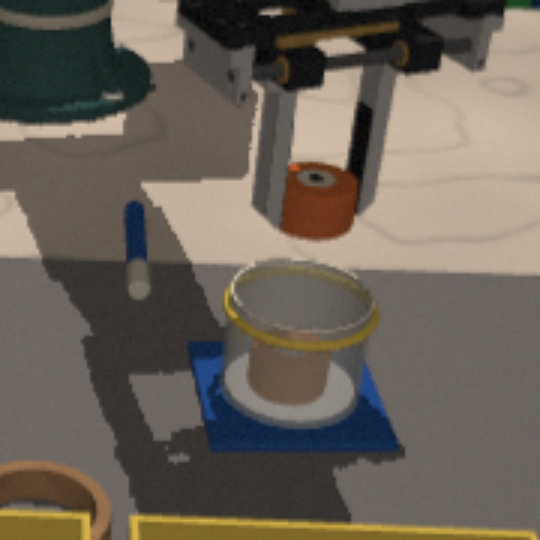

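View pics/wrist5.png

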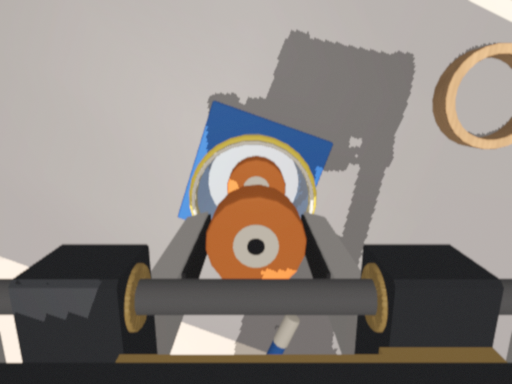

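Same alignment as the first drop: the wheel is level, with its hub at (256,246) in the wrist view. Lowering and releasing.

```bash
python3 -m jog '[[[0,20,-1],[0,0,0],40],[[0,38,-1],[0,0,0],40],[[0,47,-1],[0,0,0],40],[[0,48,-1],[0,0,0],40],[[0,48,-1],[0,0,0],40],[[0,48,-1],[0,0,0],40],[[0,48,-1],[0,0,0],40],[[0,48,-1],[0,0,0],40]]'
python3 -m jog '[[[0,0,0],[0,0,0],94],[[0,0,0],[0,0,0],94],[[0,0,0],[0,0,0],94],[[0,0,0],[0,0,0],94],[[0,0,0],[0,0,0],94],[[0,0,0],[0,0,0],94]]'
python3 -m jog '[[[0,-20,0],[0,0,0],94],[[0,-45,0],[0,0,0],94],[[0,-65,0],[0,0,0],94],[[0,-65,0],[0,0,0],94],[[0,-65,0],[0,0,0],94],[[0,-65,0],[0,0,0],94],[[0,-65,0],[0,0,0],94],[[0,-65,0],[0,0,0],94]]'
python3 - <<'E'
from h import *
from cell import eyes
delta((540,176,150))
for n in("scene","wrist","top"):
    f=eyes.grab_frame(n)["img"]; 
    if n=="top": 
        for b,st in blobs(f,(0,0,0),(180,255,60),60):
            if 300<b[0]<380 and 200<b[1]<260: print("black",b,"was 345.4 231.3")
    if n=="scene": f=cv2.resize(f[80:260,260:440],None,fx=3,fy=3)
    cv2.imwrite(f"pics/{n}6.png",f[:,:,::-1])
E
```

```text
clock: 13.25
eef_pos: [540.3, 176.6, 92.3]
orientation: [[-0.922, 0.001, 0.388], [-0.388, 0.0, -0.922], [-0.001, -1.0, 0.0]]
wrist_force: [-0.1, -0.2, -0.3]
width: 51.3
clock: 13.85
eef_pos: [539.8, 176.4, 91.4]
orientation: [[-0.922, 0.0, 0.388], [-0.388, -0.0, -0.922], [-0.0, -1.0, 0.0]]
wrist_force: [-0.3, 0.4, 0.7]
width: 93.3
clock: 14.65
eef_pos: [539.2, 176.3, 155.1]
orientation: [[-0.922, -0.002, 0.388], [-0.388, -0.001, -0.922], [0.002, -1.0, -0.0]]
wrist_force: [1.1, 0.0, -0.9]
width: 93.9
clock 14.65 pos [539.2 176.3 155.1] F [ 1.1  0.  -0.9] w 93.9
tool delta [-0.6  5.1  0.6] y axis [-0.002 -0.001 -1.   ] z [ 0.388 -0.922 -0.   ]
black [345.         229.89247312] was 345.4 231.3
```

View pics/scene6.png

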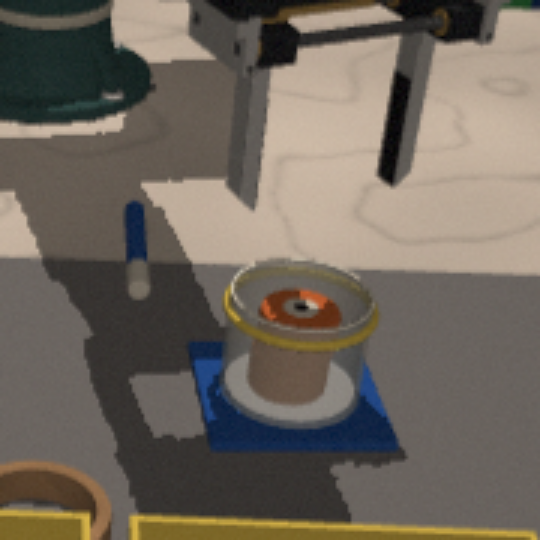

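View pics/wrist6.png

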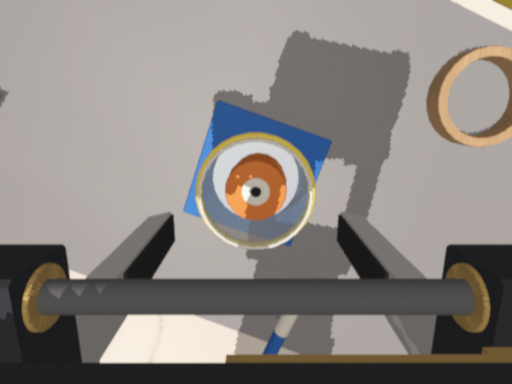

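The stack is flat, centred and level with the yellow ring: top hub at (302,307) in the scene crop and (256,191) in the wrist view. The gripper is clear, so I'm handing in.

```bash
python3 -c "
from cell import order; print(order.finish_job())"
```

```text
the job is handed in; nothing more can be done
None
```

Both orange wheels are in the clear tube, stacked flat, and the job was handed in at about 15 s of the 51 s allowed. I gripped each one at 25 N, moved it over the tube, released it level just above the rim, and backed the gripper off before handing in.

- **Stack:** In the last scene and wrist pictures both wheels lie flat and close to the tube's axis. The top of the stack is level with the yellow mark by eye; I did not measure the height.
- **Black wheel:** It moved 1.5 px in the top view between the first and last pictures. I put that down to the detection threshold and shadows, since the arm never went near it.
- **Forces:** The wrist force readings stayed within about 2 N.
- **Disagreement:** My camera estimates of the tube's x position differed by about 5 mm (538 to 543.5 mm). I released at 540 mm, well inside the 18 mm tolerance. No check failed.

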